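Scoop ball knobs from the stock box into the counting scale's pan

TASK

Lift the lid off the stock box and lay it flat on the bench, grip upwards. Then use the hand scoop, not the fingers, to tip at least three of the ball knobs into the pan of the counting scale, without leaning on the scale or throwing the knobs in from high up. Finally lay the scoop down flat on the bench, spill no knobs (those not in the pan stay in the box), drop nothing and leave the other things on the bench where they are.

Things in the scene. Friction and masses are not known exactly. Their poses are not given: they have to be found in the camera images.
- bin: Fixed stock box, pale grey plastic, outside 228 (its x) x 132 (y) x 50 mm, walls and floor 4 mm. Origin: centre of its underside, on the bench; x along its length, away from the robot (within 0.25 rad), z up. In front of the robot or to its left (the scale in the other place). Lidded at the start; the five knobs stand in its far half, 45 to 93 mm from the centre along +x; near half empty.
- lid: Loose lid of the box: pale grey plate 239 (its x) x 143 (y) mm, skirt 8 mm deep around the box's rim with 2.5 mm play, 0.16 kg. Origin: centre of the plane of the skirt's lower edge, 42 mm above the bench when on the box, 0 when on the bench; x along its length, z up. The bench right of the scoop (x 0.33 to 0.58, y -0.48 to -0.34 m) is kept clear for it.
- lid_grip (a point): Centre of the straight bar on top of the lid, 40 mm above the lid's origin, axes as the lid's. Bar 104 long (along x), 16 wide, 14 mm high, its top 49 mm above the origin; under its middle 80 mm is 24 mm of free space down to the plate.
- scoop: Hand scoop lying flat on the bench to the robot's right, 0.19 kg: aluminium bowl 100 long, 110 mm wide, with flat floor, open at the straight front lip (1.2 mm edge), black handle behind. Origin: centre of the bowl's underside; x from handle to lip, z up; lip at x +50, back wall at x -50 mm. Floor 2.5, walls 3 mm thick; sides rise from 5 mm near the lip to 42 mm at the back; back wall 42 mm high.
- scoop_grip (a point): Grip point in the middle of the scoop's handle, 88 mm behind the scoop's origin (-x) and 62 mm up, axes as the scoop's. The handle is a straight bar with flat upright sides, 20 mm wide (y), 24 mm thick, 86 mm long, rising backwards at 40 degrees from the back wall.
- scoop_bowl (a point): Middle of the scoop's bowl, 20 mm above the scoop's origin, axes as the scoop's.
- bin_floor (a point): Centre of the stock box's inner floor (inside 220 x 124 mm, 46 mm deep), 4 mm above the box's origin, axes as the box's. Floor and upright walls are smooth and slippery to the knobs.
- knob0: Ball knob: glossy black plastic ball of 25 mm diameter with a flat boss (13 mm wide, brass insert) that stands 1 mm proud of the ball; 0.018 kg. Origin at the ball's centre; z points away from the boss. At the start it stands on its boss on the box's floor; it rolls when pushed.
- knob1: Ball knob: glossy black plastic ball of 25 mm diameter with a flat boss (13 mm wide, brass insert) that stands 1 mm proud of the ball; 0.018 kg. Origin at the ball's centre; z points away from the boss. At the start it stands on its boss on the box's floor; it rolls when pushed.
- knob2: Ball knob: glossy black plastic ball of 25 mm diameter with a flat boss (13 mm wide, brass insert) that stands 1 mm proud of the ball; 0.018 kg. Origin at the ball's centre; z points away from the boss. At the start it stands on its boss on the box's floor; it rolls when pushed.
- knob3: Ball knob: glossy black plastic ball of 25 mm diameter with a flat boss (13 mm wide, brass insert) that stands 1 mm proud of the ball; 0.018 kg. Origin at the ball's centre; z points away from the boss. At the start it stands on its boss on the box's floor; it rolls when pushed.
- knob4: Ball knob: glossy black plastic ball of 25 mm diameter with a flat boss (13 mm wide, brass insert) that stands 1 mm proud of the ball; 0.018 kg. Origin at the ball's centre; z points away from the boss. At the start it stands on its boss on the box's floor; it rolls when pushed.
- scale: Counting scale, fixed: white housing 280 (its x) x 210 (y) mm, display and keys sloping towards the robot, up to 62 mm high, a steel weighing pan behind them. Origin: centre of its footprint on the bench; x points away from the robot (within 0.15 rad), z up.
- pan (a point): Centre of the pan's inner floor, 45 mm beyond the scale's origin along its x and 74 mm above the bench, axes as the scale's. Round open pan, inside 164 mm across at the floor and 184 mm at the rim, walls 3 mm thick, rim 112 mm above the bench (rolled edge to 114 mm, 193 mm across).
- label_roll: Bystander: roll of white labels standing on its end, 84 mm across, 55 mm high, beyond the scoop. Origin at the centre of its underside.
- white_carton: Bystander: small closed white carton 120 x 85 x 55 mm, on the far right. Origin at the centre of its underside.
- tape_dispenser: Bystander: black desk tape dispenser 160 x 55 mm, 90 mm high, on the bench's far side. Origin at the centre of its underside.
- scanner: Bystander: pistol-shaped barcode scanner lying on its side, about 100 x 160 mm, 45 mm high, on the bench's far side. Origin under its head.
- carton_knife: Bystander: carton knife lying flat, 150 x 26 x 16 mm, near the robot. Origin at the centre of its underside.

How it is judged:
By the outcome, as a careful person would: the job done as asked, in the order asked, and still so for the second after the job is handed in, with the robot touching nothing.
It also fails if it takes over 72 s, if anything falls off the work surface, if the arm or the gripper's body presses on something with over 40 N, if the wrist force passes 120 N, or if a joint passes its speed limit or range.

ROBOT

A 6-joint arm with a two-finger parallel gripper is mounted at the origin on the work surface. World frame = base frame: x ahead of the robot, y to its left, z up, the work surface at z = 0. Lengths are in m, angles in rad, forces in N, time in s.
With the tool pointing down it reaches from about 0.275 to 0.875 m from the base axis. Payload 12.5 kg.
Tool frame: the origin (TCP) lies on the centre line of the jaws, within the pads' length; the fingertips stand r.finger_overhang ahead of it and the grasp point (between the pads) lies 3 mm ahead of it (r.finger_overhang is the distance from the TCP to the fingertips, in m); z points along the fingers, y is the direction in which the jaws open and shut (so a half turn about z gives the same grasp; the last joint's range is limited). The gripper opens to 85 mm and grips with 20 to 120 N. Pads are 22 mm wide; open, the fingers measure 114 mm over their backs; the gripper's body (76 mm by 85 mm) begins 54 mm behind the grasp point. The pads swing forward as they close: fully open they stand 13 mm farther back than shut.
Start: joints at [-1.42, 0.351, 1.652, -0, 1.139, -0.085], TCP at [0.129, -0.535, 0.253] pointing down, gripper open.
Joint ranges: [-2.75, 2.75], [-0.79, 2.1], [0.01, 2.65], [-1.57, 4.71], [0.07, 3.14], [-2.87, 2.87]. Speed limits (rad/s): [2.22, 2.22, 2.79, 3.14, 3.14, 3.14].

INTERFACE

Orientations are given as a unit quaternion [x, y, z, w].
In Python, from cell import r, optics gives the robot as it stands. The module is installed in compiled form; this text tells all that it offers. Calls block until the motion is done:
- r.move_to(position, orientation): joint-space move of the TCP to a pose.
- r.move_linear(position, rot=None, vel=0.15): straight line of the TCP; rot=None keeps the orientation; vel is the mean speed in m/s.
- r.set_joints(angles): joint-space move.
- r.set_gripper(opening, squeeze=None): opening from 0.0 (shut) to 1.0 (fully open); squeeze is the grip in N (None keeps the last); returns when the fingers have stopped.
- r.sleep(seconds).
- r.inverse_kinematics(position, orientation): joint angles nearest the present ones, or None.
- optics.get_image(name): name is "scene" or "top"; returns a dict with "pixels" (400x640x3 uint8, red, green, blue), "depth" (400x640 float32, m along the optical axis (not along the pixel's ray), 0 where there is no reading), "fx", "fy", "cx", "cy" (pixels), "D" ([k1, k2, p1, p2, k3] as OpenCV has them; the pictures are not rectified), "camera_from_world" (4x4, takes a point from world to camera coordinates). Camera axes: x right, y down, z forward; pixel columns grow to the right and rows downward; lengths in m; the calibration is good to about 2 mm. A picture is of the moment at which its call begins.
A pose or a line that the arm cannot do raises r.PlanningError and nothing moves.
- r.hand_in(): hands the job in, once; it reports no verdict.
Readings, each from a call of its own:
- r.current_t(): time.
- r.current_q(): joint angles.
- r.current_qvel(): joint speeds.
- r.current_effort(): joint torques, N m.
- r.current_tool_pos(): TCP position.
- r.current_ee_rot(): TCP orientation.
- r.current_contact_force(): force on the tool from outside, world axes, zero at the start.
- r.current_torque(): the same for the moment, N m.
- r.current_opening(): opening from 0.0 (shut) to 1.0 (fully open).
Only numpy, scipy, OpenCV 4.12 (cv2) and the standard library are available. Lean on these libraries where they do the work, as an engineer would, in place of code of your own. Each camera call takes 0.05 s, during which the arm holds its last target. There are 200 camera calls.

## Working session

There is one attempt and no reset: what is moved stays moved. The work goes in short steps, each a Python script; the robot and the scene stay as the last script left them, time stands still between calls to the robot, and variables do not carry over. Pictures are saved under pics/ and viewed, about 8 in all and at most 12, crops included, and the job is handed in when it is done.

```bash
mkdir -p pics; ls; cat > h.py <<'E'
import numpy as np, cv2
from scipy.spatial.transform import Rotation as R
from cell import r, optics
def snap(n, f=None):
    im=optics.get_image(n)
    if f: cv2.imwrite('pics/'+f, im['pixels'][:,:,::-1])
    return im
def K(im): return np.array([[im['fx'],0,im['cx']],[0,im['fy'],im['cy']],[0,0,1.]])
def cloud(im):
    h,w=im['depth'].shape
    u,v=np.meshgrid(np.arange(w),np.arange(h))
    p=cv2.undistortPoints(np.stack([u,v],-1).reshape(-1,1,2).astype(float),K(im),np.array(im['D'])).reshape(h,w,2)
    d=im['depth'][...,None]
    c=np.concatenate([p*d,d],-1)
    T=np.linalg.inv(im['camera_from_world'])
    P=c@T[:3,:3].T+T[:3,3]
    P[im['depth']==0]=np.nan
    return P
def onplane(im,uv,z):
    p=cv2.undistortPoints(np.array(uv,float).reshape(-1,1,2),K(im),np.array(im['D'])).reshape(-1,2)
    T=np.linalg.inv(im['camera_from_world'])
    d=np.c_[p,np.ones(len(p))]@T[:3,:3].T
    o=T[:3,3]
    return o+d*((np.asarray(z)-o[2])/d[:,2])[:,None]
def pix(im,P):
    Pc=np.atleast_2d(P)@im['camera_from_world'][:3,:3].T+im['camera_from_world'][:3,3]
    return cv2.projectPoints(Pc,np.zeros(3),np.zeros(3),K(im),np.array(im['D']))[0].reshape(-1,2)
E
python3 - <<'E'
from h import *
for n in('top','scene'):
    im=snap(n,n+'1.png'); np.savez(n+'1.npz',**im)
    T=np.linalg.inv(im['camera_from_world']); print(n,T.round(3).tolist(),im['fx'],im['D'],(im['depth']==0).mean())
print(r.finger_overhang,r.current_t(),r.current_tool_pos(),r.current_ee_rot())
E
```

```text
pics
top [[-0.015, -0.996, 0.093, 0.483], [-1.0, 0.016, 0.017, -0.008], [-0.018, -0.093, -0.996, 1.282], [0.0, 0.0, 0.0, 1.0]] 446.4820684924404 [-0.05888119  0.          0.          0.          0.        ] 0.00401953125
scene [[0.248, 0.621, -0.743, 1.369], [0.969, -0.145, 0.202, -0.211], [0.017, -0.77, -0.638, 0.757], [0.0, 0.0, 0.0, 1.0]] 417.01492711927597 [-0.0730739  0.         0.         0.         0.       ] 0.0041328125
0.022 0.1 [ 0.1284753  -0.53450459  0.25280569] [ 9.93057173e-01  1.17631499e-01 -2.34712269e-05 -5.29295647e-04]
```

View pics/top1.png

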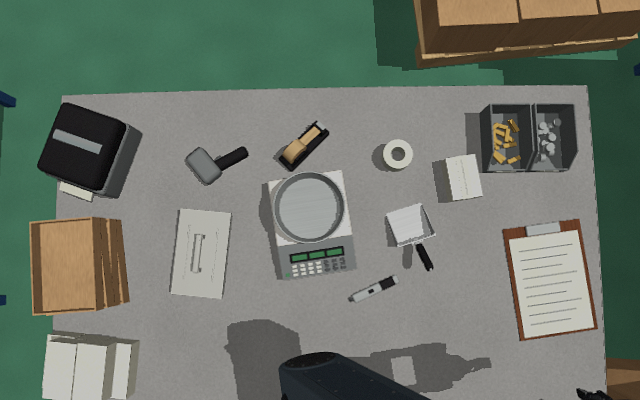

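View pics/scene1.png

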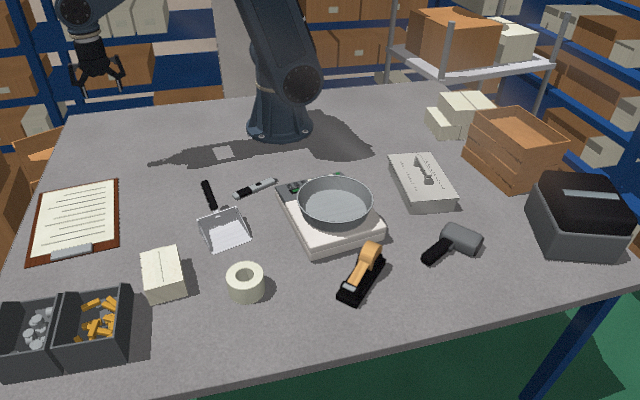

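The top view shows the lidded box at about (201,253), the pan at (308,207), the scoop bowl at (410,225) with its handle ending at (428,265), the knife at (373,289), and the label roll at (398,154). The scale is in front of the robot and the box is to its left.

```bash
cat > m.py <<'E'
from h import *
def load(n): return dict(np.load(n))
def rectfit(pts):
    (c,s,a)=cv2.minAreaRect(pts.astype(np.float32)); return np.array(c),s,a
if __name__=='__main__':
    for n in('top','scene'):
        im=load(n+'1.npz'); P=cloud(im)
        x,y,z=P[...,0],P[...,1],P[...,2]
        print(n,'bench z',np.nanmedian(z[(x>.35)&(x<.6)&(y>-.48)&(y<-.36)]), np.nanstd(z[(x>.35)&(x<.6)&(y>-.48)&(y<-.36)]))
        for nm,reg,lo,hi in [('lid',(.2,.65,.15,.5),.045,.062),('bar',(.2,.65,.15,.5),.08,.1),('rim',(.4,.75,-.15,.18),.105,.12),('handle',(.25,.6,-.45,-.2),.05,.12),('scoopwall',(.3,.6,-.42,-.2),.03,.05),('scalebody',(.3,.7,-.15,.2),.03,.07),('rollwhite',(.6,.8,-.4,-.2),.045,.06),('carton',(.5,.75,-.6,-.4),.045,.065),('bowl',(.3,.6,-.42,-.2),.008,.05)]:
            m=(x>reg[0])&(x<reg[1])&(y>reg[2])&(y<reg[3])&(z>lo)&(z<hi)
            q=P[m]
            if len(q)<5: print(nm,len(q)); continue
            c,s,a=rectfit(q[:,:2]); print(nm,len(q),'z',q[:,2].mean().round(4),'mean',q[:,:2].mean(0).round(4),'rect',c.round(4),np.round(s,4),round(a,2))
            if nm=='rim':
                A=np.c_[2*q[:,:2],np.ones(len(q))]; b=(q[:,:2]**2).sum(1); so=np.linalg.lstsq(A,b,rcond=None)[0]
                print('  circ',so[:2],2*np.sqrt(so[2]+so[0]**2+so[1]**2))
    im=load('top1.npz')['pixels'][:,:,::-1]
    a=cv2.resize(im[190:280,370:450],None,fx=6,fy=6,interpolation=cv2.INTER_CUBIC)
    b=load('scene1.npz')['pixels'][:,:,::-1]
    b=cv2.resize(b[170:260,185:255],None,fx=4.2,fy=6,interpolation=cv2.INTER_CUBIC)
    cv2.imwrite('pics/scoop.png',np.hstack([a,b]))
E
python3 m.py
```

```text
top bench z -0.0009955823142104858 0.0025925130835070934
lid 4183 z 0.0532 mean [0.4708 0.3414] rect [0.5052 0.2894] [0.2465 0.3175] 83.84
bar 244 z 0.0902 mean [0.4713 0.3425] rect [0.4721 0.3435] [0.0172 0.0997] 83.41
rim 563 z 0.1118 mean [0.5916 0.0417] rect [0.5889 0.039 ] [0.1901 0.1909] 89.19
  circ [0.58846493 0.03870915] 0.18571244870259868
handle 232 z 0.0799 mean [ 0.4504 -0.2663] rect [ 0.4513 -0.2675] [0.0752 0.0207] 16.67
scoopwall 143 z 0.0401 mean [ 0.5016 -0.2609] rect [ 0.5047 -0.2591] [0.0503 0.119 ] 39.33
scalebody 3711 z 0.0576 mean [0.4944 0.024 ] rect [0.5442 0.0327] [0.2802 0.2107] 8.1
rollwhite 1156 z 0.0543 mean [ 0.6901 -0.3317] rect [ 0.69   -0.2989] [0.2335 0.1318] 74.77
carton 616 z 0.0541 mean [ 0.6805 -0.4419] rect [ 0.6937 -0.488 ] [0.1212 0.212 ] 15.17
bowl 244 z 0.0302 mean [ 0.51   -0.2646] rect [ 0.4898 -0.2862] [0.2161 0.1813] 2.54
scene bench z -0.00017513421832060505 0.1631308086984673
lid 2185 z 0.0526 mean [0.4872 0.3371] rect [0.5016 0.2891] [0.2465 0.3199] 83.99
bar 153 z 0.0886 mean [0.4753 0.3396] rect [0.4713 0.3417] [0.0166 0.1026] 84.16
rim 552 z 0.1107 mean [0.5807 0.0435] rect [0.5882 0.0405] [0.1909 0.1915] 68.86
  circ [0.58950809 0.04018333] 0.18597804348642902
handle 245 z 0.0764 mean [ 0.4568 -0.2693] rect [ 0.455  -0.2681] [0.0716 0.0208] 17.8
scoopwall 253 z 0.0385 mean [ 0.4987 -0.2568] rect [ 0.4981 -0.2627] [0.0622 0.1183] 33.15
scalebody 2696 z 0.0544 mean [0.6123 0.0093] rect [0.5451 0.0331] [0.285  0.2101] 8.38
rollwhite 1492 z 0.0545 mean [ 0.6988 -0.3252] rect [ 0.6908 -0.2986] [0.2356 0.1337] 74.99
carton 728 z 0.0545 mean [ 0.684  -0.4361] rect [ 0.6807 -0.4872] [0.1383 0.1746] 0.76
bowl 557 z 0.0275 mean [ 0.5007 -0.2566] rect [ 0.4862 -0.2388] [0.0777 0.2203] 51.68
```

View pics/scoop.png

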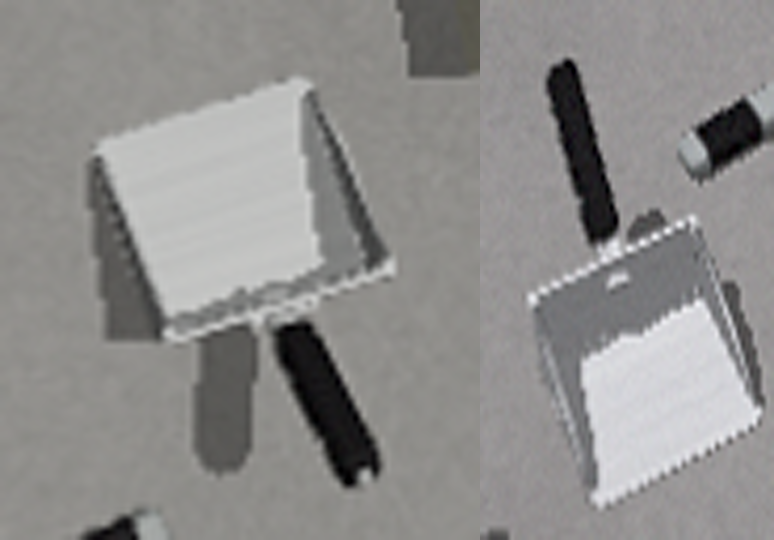

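The crop shows the scoop clearly. Its lip corners are near top-view pixels (386,215) and (421,203), and its back-wall corners are near (397.5,246) and (435,234.5). I'll refine the poses and check that the planned motions can be reached.

```bash
cat > m2.py <<'E'
from m import *
im=load('top1.npz'); P=cloud(im)
L=onplane(im,[(370+97/6,190+150/6),(370+307/6,190+80/6)],[.005,.005])
B=onplane(im,[(370+165/6,190+338/6),(370+392/6,190+267/6)],[.042,.042])
print('lip',L[:,:2].round(4),np.linalg.norm(L[0]-L[1]),'back',B[:,:2].round(4),np.linalg.norm(B[0]-B[1]))
ax=L.mean(0)-B.mean(0); print('len',np.linalg.norm(ax[:2]),'yaw',np.degrees(np.arctan2(ax[1],ax[0])))
for v in(L,B): d=v[0]-v[1]; print('yaw from edge',np.degrees(np.arctan2(-d[0],d[1])))
print('ctr',((L+B)/2).mean(0))
for n in('top','scene'):
    im=load(n+'1.npz'); P=cloud(im); px=im['pixels'].astype(int)
    hm=(P[...,0]>.35)&(P[...,0]<.5)&(P[...,1]>-.36)&(P[...,1]<-.2)&(P[...,2]>.03)&(px.max(2)<70)
    q=P[hm]; c=q.mean(0); u=np.linalg.svd(q-c)[2][0]; u*=np.sign(u[0]); print(n,'handle',len(q),c.round(4),'dir',u.round(3),'yaw',np.degrees(np.arctan2(u[1],u[0])),'elev',np.degrees(np.arcsin(u[2])))
    m=((P[...,0]>.3)&(P[...,0]<.65)&(P[...,1]>.22)&(P[...,1]<.46)&(P[...,2]>.044)&(P[...,2]<.1)).astype(np.uint8)
    m=cv2.morphologyEx(m,cv2.MORPH_OPEN,np.ones((3,3),np.uint8))
    k=cv2.connectedComponentsWithStats(m); i=1+np.argmax(k[2][1:,4])
    q=P[(k[1]==i)]; c,s,a=rectfit(q[:,:2]); print(n,'lid',c.round(4),s,a)
E
python3 m2.py
cat >> h.py <<'E'
def scoop_rot(yaw,pitch,roll=0.):   # pitch>0: nose down (rad)
    return R.from_euler('ZYX',[yaw,pitch,roll])
ALPHA=np.radians(50)                # tool axis below the scoop's x when held
# tool in scoop frame: z=(cos a,0,-sin a), y = +-scoop y
def tool_in_scoop(s=1):
    z=np.array([np.cos(ALPHA),0,-np.sin(ALPHA)]); y=np.array([0,s*1.,0]); return R.from_matrix(np.c_[np.cross(y,z),y,z])
GRIP=np.array([-.088,0,.062])       # handle point at grasp centre
def scoop_pose(ref,world,yaw,pitch,s=1,grip=None):
    """TCP pose that puts scoop-frame point ref at world with given yaw/pitch"""
    Rs=scoop_rot(yaw,pitch); Rt=Rs*tool_in_scoop(s); g=GRIP if grip is None else grip
    o=np.asarray(world)-Rs.apply(ref)
    p=o+Rs.apply(g)-Rt.apply([0,0,.003])
    return p,Rt.as_quat()
LIP=np.array([.05,0,0.])
def down(yaw): # tool down, tool y along world direction yaw+90deg
    y=np.array([-np.sin(yaw),np.cos(yaw),0]); z=np.array([0,0,-1.]); return R.from_matrix(np.c_[np.cross(y,z),y,z]).as_quat()
E
python3 - <<'E'
from h import *
by=np.radians(-6.2); sy=np.radians(17)
print(R.from_quat(r.current_ee_rot()).as_matrix().round(2).tolist())
def ik(n,p,q):
    j=r.inverse_kinematics(list(p),list(q)); print(n,np.round(p,3),None if j is None else np.round(j,2))
for k in(0,np.pi):
    ik('lid',[.472,.342,.085],down(by+k)); ik('lay',[.455,-.415,.045],down(0+k))
bx=np.array([.472,.342,0]); Rb=R.from_euler('z',by)
for s in(1,-1):
    ik('grasp',*scoop_pose([0,0,0],[.505,-.27,0],sy,0,s))
    for lx,lz,pt in[(.03,.12,0),(.03,.005,3),(.105,.005,3),(.1,.06,-25),(.1,.25,-25)]:
        ik('bin',*scoop_pose(LIP,bx+Rb.apply([lx,0,lz]),by,np.radians(pt),s))
    for yaw in(4,12):
      for pt,z in[(-20,.22),(0,.14),(20,.11),(45,.1)]:
        ik('pan%d'%yaw,*scoop_pose(LIP,[.565,.036,z],np.radians(yaw),np.radians(pt),s))
E
```

```text
lip [[ 0.571  -0.1778]
 [ 0.6029 -0.2793]] 0.10643075185342309 back [[ 0.4811 -0.2018]
 [ 0.512  -0.3078]] 0.11039305440841828
len 0.09412289530907018 yaw 16.183744313750605
yaw from edge 17.44539097334272
yaw from edge 16.246592966088226
ctr [ 0.54173883 -0.24164118  0.0235    ]
top handle 206 [ 0.4531 -0.2656  0.079 ] dir [ 0.755  0.23  -0.614] yaw 16.943838911669026 elev -37.85063743713535
top lid [0.471  0.3433] (0.14624625444412231, 0.23836542665958405) 84.04491424560547
scene handle 228 [ 0.4587 -0.2681  0.0756] dir [ 0.729  0.218 -0.649] yaw 16.654886340994995 elev -40.44636464325917
scene lid [0.47   0.3428] (0.14663730561733246, 0.24575723707675934) 83.94755554199219
[[0.97, 0.23, -0.0], [0.23, -0.97, 0.0], [0.0, -0.0, -1.0]]
lid [0.472 0.342 0.085] [ 0.55  0.63  1.69 -0.    0.83 -0.92]
lay [ 0.455 -0.415  0.045] [-0.82  0.73  1.6  -0.    0.81 -2.39]
lid [0.472 0.342 0.085] [ 0.55  0.63  1.69 -0.    0.83  2.23]
lay [ 0.455 -0.415  0.045] [-0.82  0.73  1.6  -0.    0.81  0.76]
grasp [ 0.419 -0.296  0.064] [-1.01  0.6   2.08  1.27  0.71  2.29]
bin [0.363 0.354 0.184] [ 0.95  0.
[... 890 characters left out ...]
-2.46]
bin [0.441 0.345 0.077] [ 0.79  0.59  2.   -1.37  0.5  -2.59]
bin [0.418 0.348 0.059] [ 0.97  0.81  2.09  4.34  1.03 -1.82]
bin [0.418 0.348 0.249] [ 0.97  0.36  2.09  4.63  0.93 -2.35]
pan4 [0.412 0.025 0.233] [-0.18 -0.    2.58  2.69  0.51 -1.3 ]
pan4 [0.425 0.026 0.204] [-0.12  0.02  2.4   1.31  0.12  0.12]
pan4 [0.456 0.028 0.218] [-0.06  0.1   2.12  0.08  0.58  1.37]
pan4 [0.512 0.032 0.244] [-0.02  0.33  1.7  -0.01  1.19  1.48]
pan12 [0.415 0.004 0.233] [-0.41  0.02  2.56  2.15  0.64 -1.03]
pan12 [0.428 0.007 0.204] [-0.26  0.03  2.39  1.31  0.31 -0.1 ]
pan12 [0.458 0.013 0.218] [-0.13  0.1   2.12  0.21  0.6   1.08]
pan12 [0.513 0.025 0.244] [-0.03  0.33  1.7  -0.02  1.19  1.34]
```

```bash
sed -i 's/radians(50) /radians(80) /; s/^GRIP=.*/GRIP=np.array([-.102,0,.0737])/' h.py
cat >> h.py <<'E'
BY=np.radians(-6.0); BX=np.array([.471,.3428,0]); RB=R.from_euler('z',BY)
SY=np.radians(16.7); SC=np.array([.540,-.2415,0])
PAN=np.array([.589,.0394,.074])
E
python3 - <<'E'
from h import *
def ik(n,p,q):
    j=r.inverse_kinematics(list(p),list(q)); print(n,np.round(p,3),None if j is None else np.round(j,2))
for s in(1,-1):
    ik('grasp',*scoop_pose([0,0,0],SC,SY,0,s))
    for lx,lz,pt in[(.03,.12,0),(.03,.005,3),(.105,.005,3),(.1,.04,-20),(.1,.25,-20)]:
        ik('bin',*scoop_pose(LIP,BX+RB.apply([lx,0,lz]),BY,np.radians(pt),s))
    for yaw in(0,20):
      for pt,z in[(-20,.22),(0,.14),(20,.11),(45,.1),(60,.1)]:
        ik('pan%d'%yaw,*scoop_pose(LIP,[.565,.036,z],np.radians(yaw),np.radians(pt),s))
E
```

```text
grasp [ 0.442 -0.271  0.077] [-0.71  0.52  1.93  0.26  0.61 -2.78]
bin [0.349 0.356 0.197] [ 0.77  0.29  1.91 -0.18  0.84 -0.59]
bin [0.353 0.355 0.09 ] [ 0.74  0.48  1.95 -0.15  0.63 -0.61]
bin [0.428 0.347 0.09 ] [ 0.63  0.55  1.83 -0.13  0.68 -0.73]
bin [0.402 0.35  0.06 ] [ 0.81  0.58  2.02 -1.14  0.45  0.37]
bin [0.402 0.35  0.27 ] [ 0.81  0.2   1.89 -0.59  0.8  -0.29]
pan0 [0.395 0.036 0.24 ] [-0.04 -0.11  2.32  0.05  0.41 -1.65]
pan0 [0.412 0.036 0.217] [-0.03  0.08  2.12  0.01  0.77 -1.6 ]
pan0 [0.448 0.036 0.234] [-0.02  0.27  1.82 -0.    1.22 -1.59]
pan0 [0.511 0.036 0.262] [-0.02  0.57  1.4  -0.01  1.78 -1.59]
pan0 [0.555 0.036 0.27 ] [-0.01  0.77  1.13 -0.01  2.11 -1.59]
pan20 [ 0.406 -0.022  0.24 ] [-0.37 -0.06  2.28  0.61  0.61 -2.74]
pan20 [ 0.422 -0.016  0.217] [-0.2   0.1   2.09  0.13  0.8  -2.2 ]
pan20 [ 0.455 -0.004  0.234] [-0.07  0.28  1.82 -0.08  1.21 -1.96]
pan20 [0.515 0.018 0.262] [ 0.03  0.56  1.41 -0.18  1.75 -1.87]
pan20 [0.556 0.033 0.27 ] [ 0.07  0.76  1.15 -0.24  2.07 -1.87]
grasp [ 0.442 -0.271  0.077] [-0.71  0.52  1.93  0.26  0.61  0.36]
bin [0.349 0
[... 241 characters left out ...]
0.402 0.35  0.27 ] [ 0.81  0.2   1.89 -0.59  0.8   2.85]
pan0 [0.395 0.036 0.24 ] [-0.04 -0.11  2.32  0.05  0.41  1.49]
pan0 [0.412 0.036 0.217] [-0.03  0.08  2.12  0.01  0.77  1.54]
pan0 [0.448 0.036 0.234] [-0.02  0.27  1.82 -0.    1.22  1.55]
pan0 [0.511 0.036 0.262] [-0.02  0.57  1.4  -0.01  1.78  1.56]
pan0 [0.555 0.036 0.27 ] [-0.01  0.77  1.13 -0.01  2.11  1.56]
pan20 [ 0.406 -0.022  0.24 ] [-0.37 -0.06  2.28  0.61  0.61  0.4 ]
pan20 [ 0.422 -0.016  0.217] [-0.2   0.1   2.09  0.13  0.8   0.94]
pan20 [ 0.455 -0.004  0.234] [-0.07  0.28  1.82 -0.08  1.21  1.18]
pan20 [0.515 0.018 0.262] [ 0.03  0.56  1.41 -0.18  1.75  1.27]
pan20 [0.556 0.033 0.27 ] [ 0.07  0.76  1.15 -0.24  2.07  1.27]
```

```bash
python3 - <<'E'
from h import *
g=np.array([.4716,.3427,.084])
q=down(BY)
r.move_to(list(g+[0,0,.12]),list(q))
r.move_linear(list(g+[0,0,.0]),vel=.12)
r.set_gripper(0.0,90)
print('opening',r.current_opening(),r.current_t())
r.move_linear(list(g+[0,0,.03]),vel=.06)
r.move_linear(list(g+[0,0,.17]),vel=.2)
print('F',r.current_contact_force(),'op',r.current_opening(),r.current_tool_pos())
r.move_linear([.47,0,.255],list(down(BY/2)),vel=.25)
r.move_linear([.455,-.415,.255],list(down(0)),vel=.25)
r.move_linear([.455,-.415,.060],vel=.15)
print('F',r.current_contact_force())
for z in np.arange(.057,.030,-.003):
    r.move_linear([.455,-.415,z],vel=.04)
    F=r.current_contact_force(); print(round(z,3),np.round(F,2))
    if F[2]>2: break
im=snap('scene'); np.savez('s2.npz',**im); t=snap('top','top2.png'); np.savez('t2.npz',**t)
print(r.current_t())
E
```

```text
opening 0.16665466886024555 5.1917
F [-0.26441103  0.45341954 -2.04665069] op 0.17017838157876922 [0.47111249 0.34238256 0.25264946]
F [-0.4248406  -0.6778876  -0.55899938]
0.057 [-0.15 -0.15 -1.46]
0.054 [-0.44  0.18 -2.26]
0.051 [-1.22  0.18 -1.28]
0.048 [ 0.2  -0.02 -1.36]
0.045 [ 0.18  1.   -1.91]
0.042 [-0.49 -0.15  2.45]
13.0667
```

View pics/top2.png

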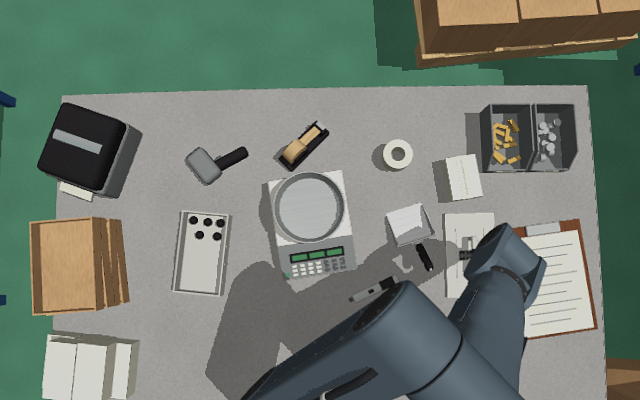

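The box is now open. The five knobs are at about (193,219), (208,219), (219,223), (199,235) and (217,236), and the lid is flat on the bench at (470,255). Next I'll release the lid, refine the box pose and grasp the scoop.

```bash
python3 - <<'E'
from m import *
t=load('t2.npz'); P=cloud(t); px=t['pixels'].astype(int)
m=((P[...,0]>.3)&(P[...,0]<.65)&(P[...,1]>.22)&(P[...,1]<.46)&(P[...,2]>.035)&(P[...,2]<.06)); 
m=cv2.morphologyEx(m.astype(np.uint8),cv2.MORPH_CLOSE,np.ones((3,3),np.uint8)); k=cv2.connectedComponentsWithStats(m); i=1+np.argmax(k[2][1:,4])
c,s,a=rectfit(P[k[1]==i][:,:2]); print('box rim',c,s,a)
d=((px.max(2)<60)&(P[...,0]>.4)&(P[...,0]<.65)&(P[...,1]>.22)&(P[...,1]<.46)).astype(np.uint8)
k=cv2.connectedComponentsWithStats(d)
for i in range(1,k[0]):
    if k[2][i,4]>15:
        w=onplane(t,[k[3][i]],[.0175])[0]; print('knob',k[2][i,4],w.round(4),'in box',RB.inv().apply(w-BX).round(4))
r.set_gripper(1.0)
r.move_linear([.455,-.415,.10],vel=.15)
p,q=scoop_pose([0,0,0],SC,SY,0)
z=R.from_quat(q).apply([0,0,1])
r.move_linear(list(p-z*.10),list(q),vel=.2)
r.move_linear(list(p),vel=.12)
r.set_gripper(0.0,115)
print('op',r.current_opening(),r.current_contact_force())
r.move_linear(list(p+[0,0,.12]),vel=.12)
print('F',r.current_contact_force(),r.current_torque(),r.current_q().round(2),r.current_t())
im=snap('scene','scene3.png'); np.savez('s3.npz',**im); im=snap('top'); np.savez('t3.npz',**im)
E
```

```text
box rim [0.47131437 0.343537  ] (0.13425587117671967, 0.22679273784160614) 83.91077423095703
knob 51 [0.5651 0.3748 0.0175] in box [0.0903 0.0417 0.0175]
knob 48 [0.559  0.334  0.0175] in box [0.0884 0.0005 0.0175]
knob 52 [0.5555 0.2967 0.0175] in box [ 0.0889 -0.037   0.0175]
knob 50 [0.5231 0.357  0.0175] in box [0.0503 0.0196 0.0175]
knob 49 [0.518  0.3071 0.0175] in box [ 0.0505 -0.0306  0.0175]
op 0.22377079750021894 [-1.90943105  0.59143598  5.35734547]
F [-0.28946679  0.0981692  -1.15744264] [-0.09770596  0.22727162 -0.00657729] [-0.71  0.32  1.86  0.19  0.87 -2.69] 18.0
```

View pics/scene3.png

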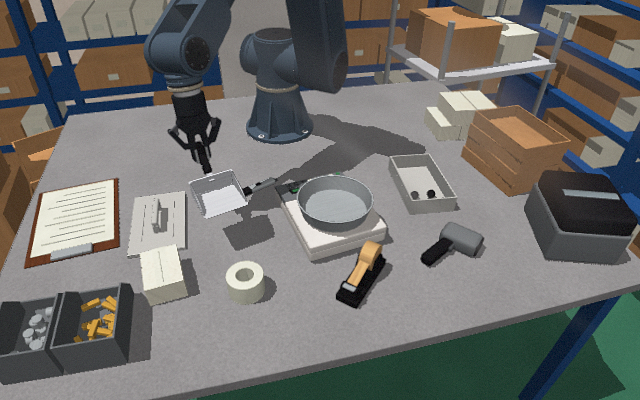

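The scoop is held clear of the bench at (218,190) and the lid lies flat with its grip up at (157,222). I'll measure how the scoop sits in the hand.

```bash
cat > inhand.py <<'E'
from m import *
def check(f,o,yaw,pitch):
    Rs=scoop_rot(yaw,pitch)
    im=load(f); P=cloud(im); S=Rs.inv().apply((P-o).reshape(-1,3)).reshape(P.shape)
    near=(abs(S[...,0])<.08)&(abs(S[...,1])<.08)&(S[...,2]>-.03)&(S[...,2]<.07)
    lip=near&(S[...,2]<.02); 
    fl=lip&(abs(S[...,1])<.035)&(S[...,0]>-.03)&(S[...,0]<.035)
    q=S[fl]; A=np.c_[q[:,:2],np.ones(len(q))]; c=np.linalg.lstsq(A,q[:,2],rcond=None)[0]
    print(f,'floor n',len(q),'z0 %.4f'%c[2],'pitch-up deg %.2f roll %.2f'%(np.degrees(c[0]),np.degrees(c[1])))
    mid=S[lip&(abs(S[...,1])<.03)]; print('  lip x',np.sort(mid[:,0])[-5:].round(4))
    w=S[near&(S[...,2]<.05)&(S[...,0]>-.04)]; print('  y range',np.nanpercentile(w[:,1],[1,99]).round(4))
    b=S[near&(S[...,2]>.036)&(S[...,2]<.05)]; print('  back wall top',len(b),np.nanpercentile(b,[2,50,98],axis=0).round(4).tolist())
E
python3 - <<'E'
from inhand import *
p=r.current_tool_pos(); Rt=R.from_quat(r.current_ee_rot()); 
Rs=Rt*tool_in_scoop().inv(); print(Rs.as_euler('ZYX',degrees=True))
o=p+Rt.apply([0,0,.003])-Rs.apply(GRIP); print(o)
y,pi,_=Rs.as_euler('ZYX')
check('s3.npz',o,y,pi); check('t3.npz',o,y,pi)
E
```

```text
[16.6983802   0.044452    0.06621416]
[ 0.53965232 -0.24122502  0.11916494]
s3.npz floor n 474 z0 0.0017 pitch-up deg -0.27 roll 0.15
  lip x [0.0536 0.0545 0.0546 0.0549 0.055 ]
  y range [-0.0553  0.0543]
  back wall top 199 [[-0.0612, -0.0529, 0.0364], [-0.045, -0.001, 0.0414], [-0.0258, 0.0542, 0.049]]
t3.npz floor n 668 z0 0.0011 pitch-up deg 0.24 roll 0.02
  lip x [0.0536 0.0537 0.0539 0.0541 0.0541]
  y range [-0.0537  0.0563]
  back wall top 142 [[-0.0666, -0.0539, 0.0365], [-0.0456, 0.0022, 0.0418], [-0.0247, 0.0561, 0.0488]]
```

```bash
sed -i 's/^LIP=.*/LIP=np.array([.052,0,0.])/' h.py
cat >> h.py <<'E'
BX=np.array([.4713,.3432,0]); BY=np.radians(-6.1); RB=R.from_euler('z',BY)
def go(ref,world,yaw,pd,vel):
    p,q=scoop_pose(ref,world,yaw,np.radians(pd)); r.move_linear(list(p),list(q),vel=vel)
def gobin(ref,x,z,pd,vel): go(ref,BX+RB.apply([x,0,z]),BY,pd,vel)
E
python3 - <<'E'
from h import *
go(LIP,[.60,-.12,.22],np.radians(5),0,.25)
go(LIP,[.53,.15,.22],np.radians(0),0,.25)
gobin(LIP,.030,.16,5,.25)
print(r.current_t(),r.current_q().round(2))
gobin(LIP,.030,.020,5,.12)
F0=r.current_contact_force(); print(F0)
for z in np.arange(.010,.0005,-.0015):
    gobin(LIP,.030,z,5,.03); r.sleep(.05)
    F=np.mean([r.current_contact_force() for _ in range(4)],0); print(round(z,4),F.round(2))
    if F[2]-F0[2]>4: break
z=z+.0003
for x in np.arange(.04,.0961,.008):
    gobin(LIP,x,z,5,.05)
    F=r.current_contact_force(); print('x',round(x,3),RB.inv().apply(F).round(1))
    if np.linalg.norm(F)>25: break
print(r.current_t(),z)
im=snap('top'); np.savez('t4.npz',**im); cs=snap('scene')
a=cv2.resize(im['pixels'][185:305,150:270],None,fx=4,fy=4); b=cv2.resize(cs['pixels'][120:220,380:460],None,fx=4,fy=4.8)
cv2.imwrite('pics/b4.png',np.hstack([a,b])[:,:,::-1])
E
```

```text
21.25 [ 0.72  0.24  1.81 -0.08  1.03 -0.7 ]
[-0.25006222 -0.17452401 -1.30331827]
0.01 [-0.15 -0.38 -2.15]
0.0085 [-0.32 -0.49 -1.92]
0.007 [ 0.08  1.16 -1.81]
0.0055 [-0.11  0.33 -1.74]
0.004 [ 1.18 -0.7  -0.11]
0.0025 [-1.75  0.78  5.77]
x 0.04 [1.2 0.2 2.2]
x 0.048 [1.8 0.1 3.7]
x 0.056 [1.6 0.3 3.1]
x 0.064 [2.2 1.  4.9]
x 0.072 [1.8 0.9 4.2]
x 0.08 [ 1.6 -0.5  3.1]
x 0.088 [2.2 0.4 4.8]
x 0.096 [ 1.6 -0.4  4.5]
27.1083 0.002800000000000002
```

View pics/b4.png

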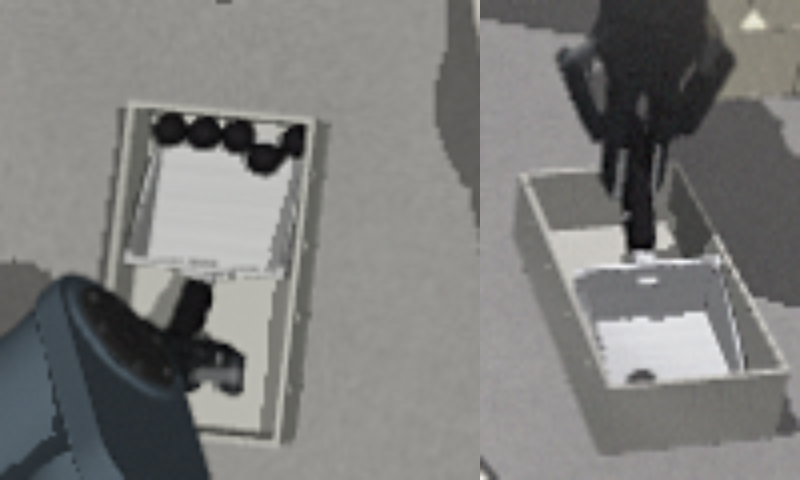

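Four knobs are lined up against the far wall and one is nested behind them. The scoop is square in the box with the lip at the knobs' feet. I'll push on under them to the wall, then tilt back.

```bash
python3 - <<'E'
from h import *
z=.0028
f=lambda: RB.inv().apply(np.mean([r.current_contact_force() for _ in range(3)],0))
for x in np.arange(.099,.1091,.002):
    gobin(LIP,x,z,5,.03); r.sleep(.1)
    F=f(); print('x',round(x,4),F.round(1))
    if F[0]<-15: break
xl=x
im=snap('top'); np.savez('t5.npz',**im); cs=snap('scene')
a=cv2.resize(im['pixels'][185:305,150:270],None,fx=4,fy=4); b=cv2.resize(cs['pixels'][120:220,380:460],None,fx=4,fy=4.8)
cv2.imwrite('pics/b5.png',np.hstack([a,b])[:,:,::-1]); print(r.current_t(),xl)
E
```

```text
x 0.099 [-1.  -0.2  6.6]
x 0.101 [-3.3 -0.6  8.3]
x 0.103 [-2.6 -0.5  7.3]
x 0.105 [-2.  -0.5  6.3]
x 0.107 [-2.1 -1.4  7.2]
x 0.109 [-16.7  -2.   16.8]
29.4083 0.10900000000000001
```

View pics/b5.png

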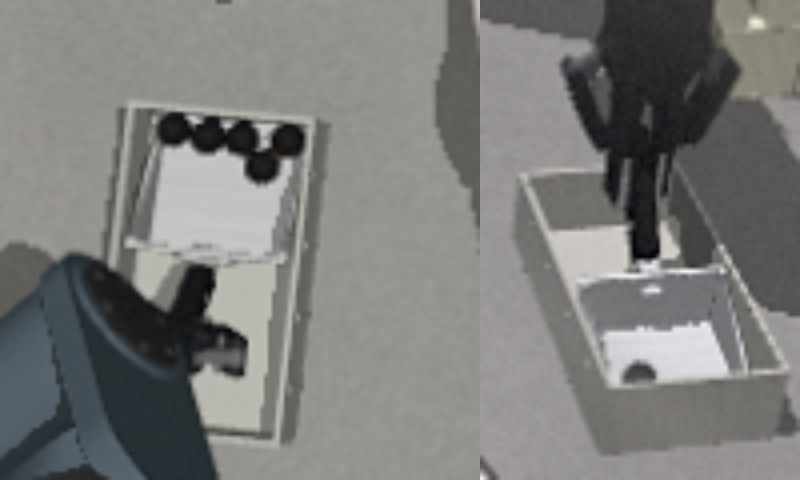

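The lip touched the far wall at 0.109 (17 N along the box), and all five knobs appear to be over the lip. Now I'll tilt back and lift.

```bash
python3 - <<'E'
from h import *
BACK=np.array([-.05,0,0])
f=lambda: np.mean([r.current_contact_force() for _ in range(3)],0).round(1)
gobin(LIP,.1065,.0035,4,.03)
gobin(LIP,.1065,.0055,0,.04); print(f())
gobin(BACK,.004,.0065,-6,.04); print(f())
gobin(BACK,.003,.0075,-14,.05); print(f(),r.current_q().round(2))
gobin(BACK,.000,.020,-18,.05); print(f())
r.sleep(.3)
im=snap('top'); np.savez('t6.npz',**im); cs=snap('scene')
a=cv2.resize(im['pixels'][185:305,150:270],None,fx=4,fy=4); b=cv2.resize(cs['pixels'][120:220,380:460],None,fx=4,fy=4.8)
cv2.imwrite('pics/b6.png',np.hstack([a,b])[:,:,::-1]); print(r.current_t())
E
```

```text
[ 0.1 -0.1 -1.6]
[-0.4  0.3 -1.4]
[ 0.1  0.1 -2.1] [ 0.77  0.55  1.98 -0.79  0.45 -0.01]
[ 0.4 -0.2 -1.6]
31.7833
```

View pics/b6.png

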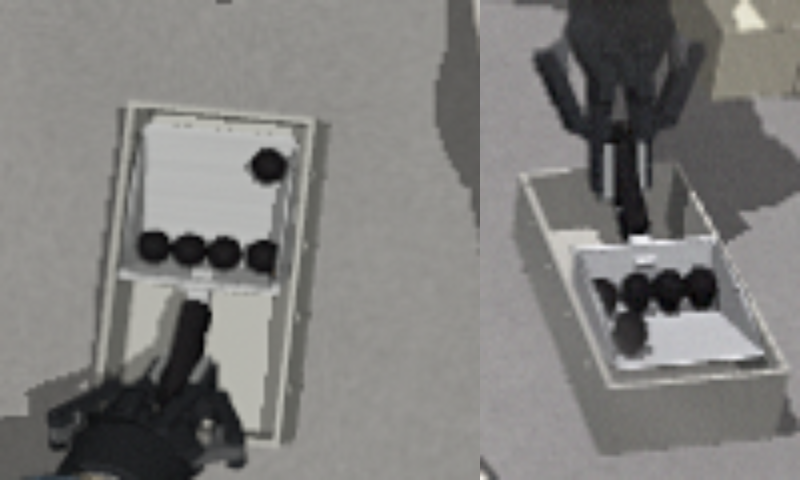

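Four knobs lie at the back of the bowl. The fifth still stands on its boss near the front right. I'll tilt further while over the box so it rolls back.

```bash
python3 - <<'E'
from h import *
BACK=np.array([-.05,0,0])
for pd in(-24,-29,-33):
    try:
        gobin(BACK,-.005,.035+.0015*(-pd-24),pd,.05); r.sleep(.25); print(pd,r.current_q().round(2))
    except r.PlanningError as e: print(pd,e); break
im=snap('top'); np.savez('t7.npz',**im); cs=snap('scene')
a=cv2.resize(im['pixels'][185:305,150:270],None,fx=4,fy=4); b=cv2.resize(cs['pixels'][120:220,380:460],None,fx=4,fy=4.8)
cv2.imwrite('pics/b7.png',np.hstack([a,b])[:,:,::-1]); print(r.current_t())
E
```

```text
-24 [ 0.86  0.53  2.06 -1.22  0.51  0.48]
-29 [ 0.9   0.55  2.08 -1.4   0.57  0.69]
-33 [ 0.93  0.57  2.1  -1.52  0.63  0.83]
33.625
```

View pics/b7.png

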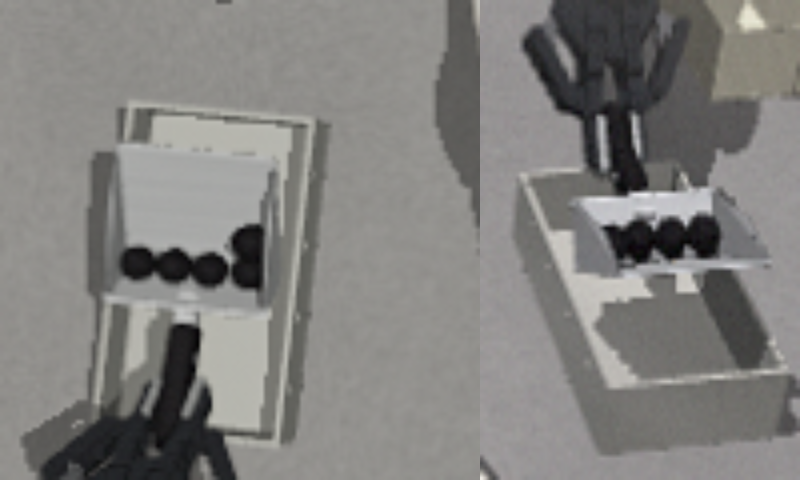

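All five knobs are at the back of the bowl. Next I'll lift, carry them to the pan and pour.

```bash
python3 - <<'E'
from h import *
BACK=np.array([-.05,0,0]); py=np.radians(4); h=np.array([np.cos(py),np.sin(py),0])
gobin(BACK,-.005,.175,-20,.15)
L=PAN-.025*h; L[2]=0
mid=(L+BX)/2
go(LIP,L+[0,0,.22],py,-20,.15)
print(r.current_t(),r.current_q().round(2))
def at(pd,z,v): go(LIP,L+[0,0,z],py,pd,v)
at(-8,.165,.08); at(-2,.130,.06)
F0=r.current_contact_force()
for pd,z in[(2,.124),(5,.120),(8,.116),(12,.112),(18,.107),(28,.102),(42,.102),(52,.103)]:
    at(pd,z,.05); F=r.current_contact_force(); print(pd,(F-F0).round(1))
r.sleep(.4)
im=snap('top'); np.savez('t8.npz',**im); cs=snap('scene')
a=cv2.resize(im['pixels'][150:270,250:370],None,fx=4,fy=4); b=cv2.resize(cs['pixels'][120:260,270:370],None,fx=3.2,fy=480/140)
cv2.imwrite('pics/b8.png',np.hstack([a,b])[:,:,::-1]); print(r.current_t())
E
```

```text
37.225 [-0.11 -0.12  2.33  0.22  0.43 -1.92]
2 [-0.6  0.2  0.4]
5 [-0.1 -0.1  0.6]
8 [-0.3  0.3  1.2]
12 [0.  0.3 1.6]
18 [ 0.8 -0.2  1.7]
28 [-0.1  0.1  2.3]
42 [0.  0.1 2.2]
52 [ 0.6 -0.   2.2]
42.6667
```

View pics/b8.png

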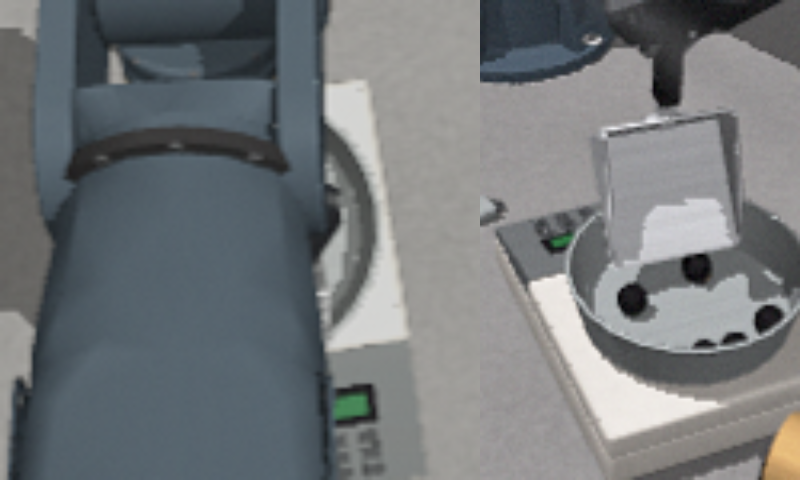

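All five knobs are in the pan, and the scoop is empty and not touching the scale. Now I'll back out and lay the scoop down where it came from.

```bash
python3 - <<'E'
from inhand import *
py=np.radians(4); h=np.array([np.cos(py),np.sin(py),0]); L=PAN-.025*h; L[2]=0
go(LIP,L+[0,0,.20],py,45,.12)
go(LIP,[.60,-.10,.24],np.radians(8),10,.2)
go([0,0,0],SC+[0,0,.12],SY,0,.2)
r.sleep(.2)
for f,n in(('s9.npz','scene'),('t9.npz','top')): np.savez(f,**snap(n)); check(f,SC+[0,0,.12],SY,0)
print(r.current_t())
E
```

```text
s9.npz floor n 473 z0 0.0021 pitch-up deg -0.10 roll -0.02
  lip x [0.054  0.0541 0.055  0.0551 0.0552]
  y range [-0.0549  0.0551]
  back wall top 205 [[-0.0613, -0.0527, 0.0362], [-0.0445, -0.0014, 0.0413], [-0.0241, 0.0551, 0.0475]]
t9.npz floor n 665 z0 0.0017 pitch-up deg 0.32 roll -0.11
  lip x [0.0539 0.0541 0.0542 0.0542 0.0546]
  y range [-0.0534  0.0565]
  back wall top 148 [[-0.0573, -0.0531, 0.0363], [-0.0452, 0.0006, 0.0422], [-0.026, 0.0563, 0.0495]]
46.0667
```

The scoop hasn't slipped in the hand, so I'll lower it until it touches the bench, release it, retreat and check.

```bash
python3 - <<'E'
from inhand import *
go([0,0,0],SC+[0,0,.012],SY,0,.12); r.sleep(.1)
f=lambda: np.mean([r.current_contact_force() for _ in range(4)],0)
F0=f()
for z in np.arange(.006,-.004,-.0015):
    go([0,0,0],SC+[0,0,z],SY,0,.03); r.sleep(.05); F=f(); print(round(z,4),(F-F0).round(1))
    if F[2]-F0[2]>3.5: break
r.set_gripper(1.0); print(r.current_opening())
p=r.current_tool_pos(); zz=R.from_quat(r.current_ee_rot()).apply([0,0,1])
r.move_linear(list(p-zz*.10),vel=.12)
r.move_linear([.30,-.30,.28],list(down(SY)),vel=.25)
r.sleep(.5)
t=snap('top','top10.png'); np.savez('t10.npz',**t); s=snap('scene','scene10.png'); np.savez('s10.npz',**s)
check('s10.npz',SC,SY,0); print(r.current_t(),r.current_contact_force())
cv2.imwrite('pics/fin.png',np.hstack([cv2.resize(t['pixels'],(400,250)),cv2.resize(s['pixels'],(400,250))])[:,:,::-1])
a,b=load('top1.npz'),t
d=np.abs(a['pixels'].astype(int)-b['pixels']).max(2)
E
```

```text
0.006 [-0.4  1.5  0.2]
0.0045 [ 0.4  0.4 -0.2]
0.003 [-1.1  0.9  0.8]
0.0015 [-0.1  0.2  0.2]
0.0 [-1.2  1.3  6.1]
0.9981748108234397
s10.npz floor n 455 z0 0.0019 pitch-up deg -0.23 roll 0.13
  lip x [0.0784 0.0784 0.0786 0.0796 0.0796]
  y range [-0.0785  0.0778]
  back wall top 173 [[-0.0652, -0.0535, 0.0364], [-0.0444, -0.0022, 0.0415], [-0.0267, 0.054, 0.048]]
51.8667 [-0.05155947 -0.63248654  0.94146769]
```

View pics/scene10.png

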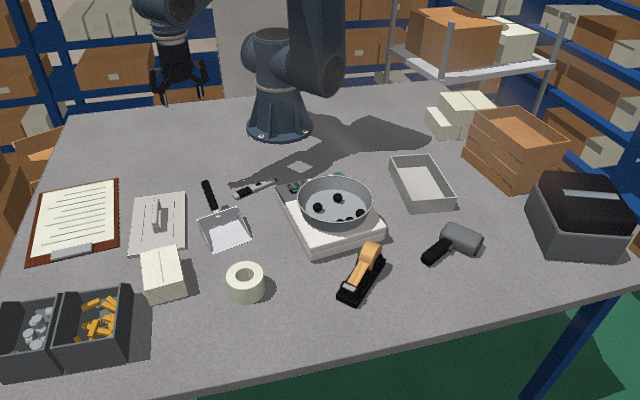

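View pics/top10.png

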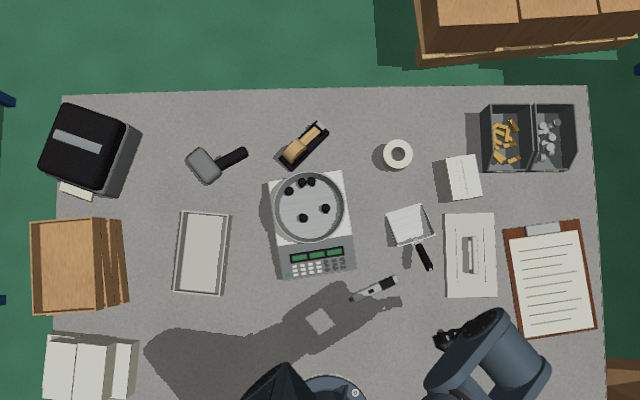

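The pictures show five knobs in the pan (around (308,195)), an empty box, the lid flat with its grip up at (470,255), and the scoop flat at (411,230). The bystanders are where they were and the robot is clear, so I'll hand in.

```bash
python3 -c "
from h import *
r.hand_in(); print(r.current_t())"
```

```text
the job is handed in; nothing more can be done
the job is handed in; nothing more can be done
```

I finished the task and handed it in at about 52 s of robot time, inside the 72 s limit. `hand_in` gives no verdict, so these are my own checks.

- **Lid:** I lifted it off the box and laid it flat on the clear bench, grip upwards.
- **Knobs:** One sweep of the scoop picked up all five. I tipped them into the pan with the lip inside the rim, about 25 to 50 mm above the pan floor. The final pictures show five in the pan, the box empty and none spilled.
- **Scale:** At each pouring step the force on the tool changed by no more than about 2.3 N, mostly the weight leaving the scoop, so it did not lean on the scale.
- **Scoop:** It lies flat where it started, within about 0.3° by the depth fit.
- **Forces:** The highest I sampled was about 24 N, when the scoop's lip met the box's far wall. I sampled only between moves, so shorter peaks are not ruled out.
- **Bystanders:** They look unmoved when I compare the first and last pictures by eye; I did not measure them.

One check disagreed: the last fit put the scoop's lip at 78 mm instead of 52 mm, because bare bench points came within its height band. The floor tilt and back-wall readings from that same fit are as expected.

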